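Soap from behind the shampoo bottle

TASK

The bar of soap has been left behind the tall shampoo bottle on the bath caddy. Lift the bottle aside and stand it on the empty square metal plate, lay the soap flat in the middle of the round white dish, and then stand the shampoo bottle back upright just where it was at first. Never let the bottle tip over.

Things in the scene. Friction and masses are not known exactly. Their poses are not given: they have to be found in the camera images.
- shampoo_mid (a point): Tall green plastic shampoo bottle, 188 mm high: round body 58 mm across up to 120 mm, shoulder to 144 mm, white round cap 36 mm across from 148 mm to the top. 0.2-0.4 kg. Point: on its axis half-way up, 94 mm above the foot; z up. Stands on a dark rubber mat, on the robot's side of the soap. All else on the caddy is 107 mm high or less.
- soap_mid (a point): Ivory bar of soap, 50 mm wide (its x), 80 mm long (its y), 30 mm thick (z), about 0.11 kg. Point: its centre, 15 mm above the mat it lies on. Behind the shampoo bottle on the same mat, 78 mm from the bottle's axis, its long side roughly across the robot's view: no room for a finger between them. The round grey pumice on the other mat is not it.
- dish_in (a point): Round white ceramic dish, loose, at the left or right end of the caddy: 150 mm across the rim, 16 mm high, wall 5 mm; flat inner floor 122 mm across, 5 mm above its underside. Point: middle of the inner floor; z up.
- rest_top (a point): Empty flat square metal plate, 130 x 130 mm, 3 mm thick, fixed on the caddy at the other end from the dish. Point: middle of its top face; z up.
Not all that is in view belongs to the job. There is more than one size of the part that bears dish_in; the job needs the largest.

How it is judged:
By the outcome, as a careful person would: the job done as asked, in the order asked, and still so for the second after the job is handed in, with the robot touching nothing.
It also fails if it takes over 67 s, if anything falls off the work surface, if the arm or the gripper's body presses on something with over 40 N, if the wrist force passes 120 N, or if a joint passes its speed limit or range.

ROBOT

A 6-joint arm with a two-finger parallel gripper is mounted at the origin on the work surface. World frame = base frame: x ahead of the robot, y to its left, z up, the work surface at z = 0. Lengths are in mm, angles in rad, forces in N, time in s.
With the tool pointing down it reaches from about 400 to 925 mm from the base axis. Payload 12.5 kg.
Tool frame: the origin (TCP) lies where the fingers leave the gripper's body, on its centre line; the fingertips stand 78 mm ahead of it and the grasp point (between the pads) lies 59 mm ahead of it (env.nose_length is the distance from the TCP to the fingertips, in mm); z points along the fingers, y is the line along which they close (so a half turn about z gives the same grasp; the last joint's range is limited). The gripper opens to 95 mm and grips with 3 to 60 N. Pads are 20 mm wide; open, the fingers measure 119 mm over their backs; the gripper's body (75 mm by 180 mm) begins 59 mm behind the grasp point.
Start: joints at [-1.248, 0.491, 1.559, -0, 1.092, -0.106], TCP at [259.884, -568.417, 292.261] pointing down, gripper open.
Joint ranges: [-3.1, 3.1], [-0.84, 2.19], [0.05, 2.79], [-1.13, 4.28], [0.06, 2.93], [-2.69, 2.69]. Speed limits (rad/s): [2.22, 2.22, 2.79, 3.14, 3.14, 3.14].

INTERFACE

Orientations are given as [roll, pitch, yaw] about the fixed x, y, z axes, in that order (R = Rz(yaw) Ry(pitch) Rx(roll)).
In Python, from cell import env gives the robot as it stands. The module is installed in compiled form; this text tells all that it offers.
- The arm moves only by the tool send_rows, never from a script. Its argument "series" is text: rows parted by semicolons, each of 6 numbers parted by spaces: the shift along the tool's x, y, z as a fraction of full scale, then the turn, a rotation vector about the tool's x, y, z as a fraction of full scale. A call has 1 to 5 rows; each row shifts and turns the commanded pose from where the row before left it, along the tool's axes as they then stand; what a row does not reach is not made up. Full scale, the value 1, is 60 mm for a shift and 10 degrees for a turn. A row lasts 1/8 s, in which the tool goes at most 62.5 mm and 10.7 degrees, less where a joint would pass 70% of its speed; a pose out of reach is approached as far as the arm can. A call with a number of a shift or a turn outside -1 to 1 is refused whole. A call with a gripper value outside its range is refused whole. "fingers" is the opening, from 0 (shut) to 1 (fully open), set as the call begins (left out, the last holds). The fingers move at their own pace and stop on an object; the grip force is fixed at half the most. Time passes only in rows, so rows that do not move let the fingers close. It gives the time, the measured TCP pose, the force, the opening and the grip force at its end, in the units of the state.
- env.state(): the state, without advancing time (a new reading comes with each control period).
- env.read_camera(name): name is "scene" or "top"; returns a dict with "color" (384x512x3 uint8, red, green, blue), "z_map" (384x512 float32, mm along the optical axis (not along the pixel's ray), 0 where there is no reading), "fovy" (degrees; the focal length in pixels is half the picture's height over the tangent of half this angle, whatever the lens; pixels are square), "cx", "cy" (the principal point, pixels), "R" (3x3) and "t" (3): a world point X has camera coordinates R X + t. Camera axes: x right, y down, z forward; pixel columns grow to the right and rows downward; lengths in mm; the calibration is good to about 2 mm. A picture is of the moment at which its call begins.
- env.job_done(): hands the job in; it is judged then, once.
The state is a dict: "t": time; "joints": joint angles; "qvel": joint speeds; "tau": joint torques, N m; "eef_pos": TCP position; "tcp_rot": TCP orientation; "ft_force": force on the tool from outside, world axes, zero at the start; "moment": the same for the moment, N m; "opening": opening from 0.0 (shut) to 1.0 (fully open); "grip_force": force on a finger pad.
Only numpy, scipy, OpenCV 4.12 (cv2) and the standard library are available. Lean on these libraries where they do the work, as an engineer would, in place of code of your own. Each camera call takes 0.05 s, during which the arm holds its last target. There are 200 camera calls.

## Working session

There is one attempt and no reset: what is moved stays moved. The work goes in short steps, Python scripts to look and compute and a tool call to move; the robot and the scene stay as the last step left them, time stands still between calls to the robot, and variables do not carry over. Pictures are saved under pics/ and viewed, at most 10 in all, crops included, and the job is handed in when it is done.

Besides the shell and the picture viewer there is one more tool, called after "Request:" in YAML: its name, and indented under it one key for each argument. send_rows: Moves the arm, as the interface text tells. Shift numbers are shares of 60 mm and turn numbers shares of 10 degrees, none past 1 either way. Its arguments: {"type":"object","properties":{"series":{"type":"string"},"fingers":{"type":"number"}},"required":["series"]}

```bash
mkdir -p pics; cat > h.py <<'E'
import numpy as np, cv2
from cell import env
def cam(n):
    d=env.read_camera(n); d['f']=192/np.tan(np.radians(d['fovy'])/2); return d
def save(d,name): cv2.imwrite('pics/'+name+'.png',d['color'][:,:,::-1])
def cloud(d):
    h,w=d['z_map'].shape; v,u=np.mgrid[:h,:w]; z=d['z_map'].astype(float)
    P=np.stack([(u-d['cx'])/d['f']*z,(v-d['cy'])/d['f']*z,z],-1)
    return (P-np.array(d['t']))@np.array(d['R'])
E
python3 - <<'E'
from h import *
for n in('scene','top'):
    d=cam(n); save(d,n+'0'); np.savez('/tmp/'+n+'0.npz',**d); print(n,d['fovy'],d['cx'],d['cy'],np.round(d['R'],3).tolist(),np.round(d['t'],1))
print(env.state())
E
```

```text
scene 54.89760331910539 252.58548504135564 192.3488355764684 [[0.56, 0.828, -0.012], [0.671, -0.462, -0.58], [-0.486, 0.317, -0.815]] [-100.8 -276.6 1445.7]
top 52.837841684567586 261.04571726513495 192.05466463966715 [[-0.014, -1.0, 0.001], [-0.992, 0.014, -0.122], [0.122, -0.002, -0.992]] [-168.   433.3 1324.1]
{'t': 0.1, 'joints': array([-1.24758705e+00,  4.91502605e-01,  1.55941987e+00, -2.59559969e-05,
        1.09170528e+00, -1.05596446e-01]), 'qvel': array([ 0.00057331,  0.00070512, -0.00187748,  0.00282254, -0.00030104,
        0.00084609]), 'tau': array([ 4.45421843e-03, -6.13623476e+01, -2.58605182e+01,  6.94546499e-02,
        4.70170460e-02, -7.95373921e-05]), 'eef_pos': array([ 259.83553127, -568.26058212,  291.70728057]), 'tcp_rot': array([-3.14056089e+00, -8.62065318e-05,  4.28817660e-01]), 'ft_force': array([ 0.21293187, -0.13891869, -0.17699942]), 'moment': array([-0.01371432, -0.04034486,  0.00258869]), 'grip_force': 0.0, 'opening': 1.0046908046673535}
```

View pics/scene0.png

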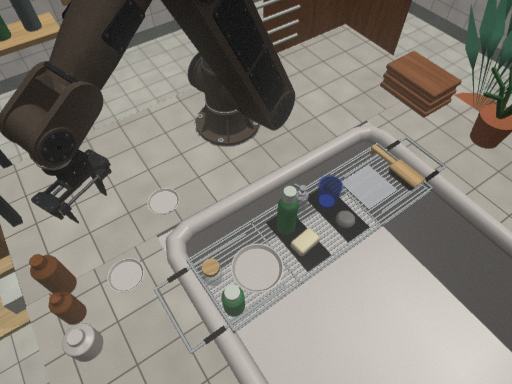

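View pics/top0.png

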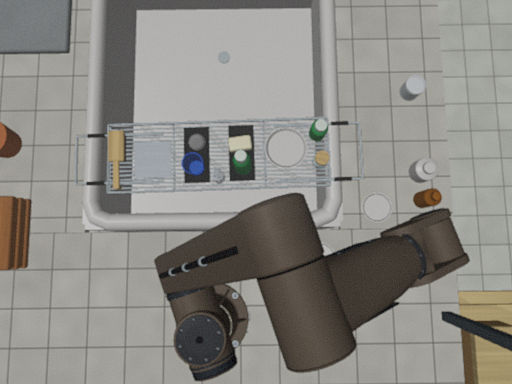

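The top view shows the bottle cap at about (240,155), the soap at (240,143), the large dish at (286,148) and the plate at (152,160). There is a blue cup at (193,163), and a small green bottle at (318,128) near the dish. Next I'll measure positions.

```bash
python3 - <<'E'
from h import *
for n in('top','scene'):
    d=dict(np.load('/tmp/'+n+'0.npz')); P=cloud(d); np.save('/tmp/P'+n,P)
    hsv=cv2.cvtColor(d['color'],cv2.COLOR_RGB2HSV); c=d['color']
    print(n)
    X=P[...,0];Y=P[...,1];Z=P[...,2]; ok=(d['z_map']>0)&(X>420)&(X<830)&(abs(Y)<650)
    pts={'top':dict(matdark=(250,170),soap=(240,143),cap=(240,155),dish=(286,148),plate=(152,160),blue=(196,167),gb=(320,125),cork=(322,157),grey=(197,142),brush=(116,145),handle=(116,175),chrome=(219,177)),
     'scene':dict(soap=(305,242),cap=(290,190),dish=(257,268),plate=(370,187),blue=(332,185),chrome=(303,190),mat=(318,258))}[n]
    for k,(u,v) in pts.items(): print(k,P[v,u].round(0))
    def rep(name,m):
        nn,l,s,ce=cv2.connectedComponentsWithStats(m.astype(np.uint8))
        for i in range(1,nn):
            if s[i,4]>25:
                q=P[l==i]; r=cv2.minAreaRect(q[:,:2].astype(np.float32))
                print(name,s[i,4],'uv',ce[i].round(0),'med',np.median(q,0).round(1),'rect',np.round(r[0],1),np.round(r[1],1),round(r[2],1),'z',np.percentile(q[:,2],[2,50,98]).round(0))
    H,S,V=[hsv[...,i].astype(int) for i in range(3)]
    rep('green',ok&(H>50)&(H<85)&(S>90))
    rep('ivory',ok&(H>15)&(H<35)&(S>35)&(S<110)&(V>170))
    rep('dark',ok&(V<60))
    rep('white',ok&(S<30)&(V>185)&(Z>-200))
E
```

```text
top
matdark [ 504. -137.   58.]
soap [ 597. -104.   67.]
cap [ 520. -112.  223.]
dish [ 585. -264.   34.]
plate [549. 208.  33.]
blue [520.  51.  42.]
gb [ 635. -370.  140.]
cork [ 535. -377.  112.]
grey [604.  45.  62.]
brush [595. 321.  71.]
handle [490. 318.  72.]
chrome [473. -36. 108.]
green 126 uv [316. 133.] med [ 617.9 -359.5  109.5] rect [ 627.7 -364.7] [53.1 35.5] 49.1 z [ 59. 109. 125.]
green 173 uv [242. 165.] med [ 499.7 -117.8  163.5] rect [ 517.6 -104.2] [73.7 50.5] 70.7 z [ 69. 164. 180.]
ivory 180 uv [115. 145.] med [595.1 324.3  70.3] rect [596.1 324.4] [99.5 23. ] 0.7 z [66. 70. 76.]
ivory 103 uv [115. 175.] med [490.8 320.1  70.5] rect [493.9 319.8] [90.7 17.7] 5.6 z [66. 71. 75.]
dark 33 uv [339. 123.] med [ 670.8 -452.8   43.2] rect [ 671.8 -453.7] [ 8.4 51.9] 2.8 z [38. 43. 48.]
dark 514 uv [241. 153.] med [ 562.  -104.7   35.8] rect [ 571.9 -105.9] [192.3  82.8] 1.0 z [30. 36. 43.]
dark 590 uv [198. 154.] med [576.5  36.3  35.8] rect [566.5  51.2] [193.7  82.2] 0.8 z [30. 36. 43.]
dark 38 uv [ 96. 135.] med [638.4 399.3  43.6] rect [637.7 404. ] [ 8.5 55.1] 2.
[... 2299 characters left out ...]
.2] rect [739.2 435.1] [181.6  23.6] 0.2 z [24. 28. 32.]
white 94 uv [290. 191.] med [ 521.9 -109.8  221.7] rect [ 520.9 -109.4] [29.3 28.4] 51.5 z [219. 222. 224.]
white 1340 uv [257. 269.] med [ 587.3 -260.6   35.6] rect [ 585.4 -259.8] [123.  120.8] 28.3 z [32. 36. 39.]
white 70 uv [182. 261.] med [ 441.1 -424.9   27.5] rect [ 441.  -425.2] [42.6 17.6] 4.2 z [24. 28. 31.]
white 367 uv [204. 297.] med [ 567.3 -424.5   27.7] rect [ 569.9 -425.1] [186.3  19.6] 0.2 z [23. 28. 31.]
white 174 uv [232. 291.] med [ 638.4 -369.4  137.1] rect [ 618.5 -364.9] [35.3 75.1] 77.4 z [134. 137. 140.]
white 331 uv [242. 358.] med [ 760.2 -423.4   27.7] rect [ 755.1 -423.5] [148.1  17.5] 0.4 z [24. 28. 32.]
```

```bash
python3 - <<'E'
import cv2
a=cv2.imread('pics/top0.png')[105:205,70:370]; cv2.imwrite('pics/topc.png',cv2.resize(a,(800,267),interpolation=cv2.INTER_CUBIC))
E
```

```text
(no output)
```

View pics/topc.png

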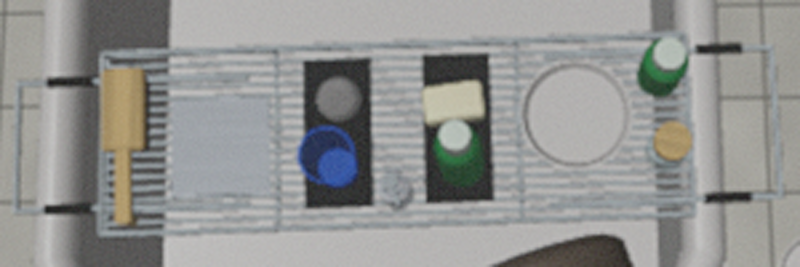

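The crop confirms the layout. The bottle axis is at about (520.5, -110.5) with its cap top at z≈223. Keeping yaw near 90° suits every grasp. Moving now: first rise and turn.

Request:
send_rows:
  series: "0 0 -0.3 0 0 -1;0 0 -0.3 0 0 -1;0 0 -0.2 0 0 -1;0 0 -0.2 0 0 -1;0 0 0 0 0 -1"
  fingers: 1

```text
t: 0.72
eef_pos: [259.9, -568.5, 352.9]
tcp_rot: [3.141, 0.001, 1.307]
ft_force: [-0.8, -0.4, -0.3]
opening: 0.998
grip_force: 0.0
```

Request:
send_rows:
  series: "0 0 0 0 0 -0.77;0 0 0 0 0 -0.77;0.77 0.44 0 0 0 0;0.77 0.44 0 0 0 0;0.77 0.44 0 0 0 0"

```text
t: 1.35
eef_pos: [339.6, -428.4, 351.9]
tcp_rot: [-3.141, -0.0, 1.57]
ft_force: [0.4, -0.2, 0.2]
opening: 1.003
grip_force: 0.0
```

Request:
send_rows:
  series: "0.77 0.44 0 0 0 0;0.77 0.44 0 0 0 0;0.77 0.44 0 0 0 0;0.77 0.44 0 0 0 0;0 0 0 0 0 0"

```text
t: 1.98
eef_pos: [445.9, -242.5, 352.2]
tcp_rot: [-3.142, -0.0, 1.574]
ft_force: [-0.1, -1.2, -0.0]
opening: 1.0
grip_force: 0.0
```

```bash
python3 - <<'E'
from h import *
# soap, plate from the scene cloud
d=dict(np.load('/tmp/scene0.npz'));P=np.load('/tmp/Pscene.npy');hsv=cv2.cvtColor(d['color'],cv2.COLOR_RGB2HSV)
X,Y,Z=[P[...,i] for i in range(3)]
m=(X>560)&(X<650)&(Y>-160)&(Y<-50)&(Z>54)&(Z<75)
q=P[m];print('soap scene',m.sum(),cv2.minAreaRect(q[:,:2].astype(np.float32)),q.mean(0),np.percentile(Z[m],[5,50,95]))
t=dict(np.load('/tmp/top0.npz'));PT=np.load('/tmp/Ptop.npy')
for n,dd,PP in(('scene',d,P),('top',t,PT)):
    # plate: solid bluish-grey region; local smoothness separates it from the wire grid
    g=cv2.cvtColor(dd['color'],cv2.COLOR_RGB2GRAY).astype(np.float32)
    sd=np.sqrt(np.maximum(cv2.blur(g*g,(3,3))-cv2.blur(g,(3,3))**2,0))
    m=(PP[...,0]>440)&(PP[...,0]<670)&(PP[...,1]>110)&(PP[...,1]<300)&(sd<6)&(PP[...,2]>22)&(PP[...,2]<44)
    m=cv2.morphologyEx(m.astype(np.uint8),cv2.MORPH_OPEN,np.ones((5,5)))
    k,l,s,c=cv2.connectedComponentsWithStats(m); i=1+np.argmax(s[1:,4]); q=PP[l==i]
    print('plate',n,s[i],cv2.minAreaRect(q[:,:2].astype(np.float32)),np.median(q[:,2]))
print(np.array(t['color'])[160,140:165].tolist())
hs=cv2.cvtColor(t['color'],cv2.COLOR_RGB2HSV).astype(int); X,Y,Z=[PT[...,i] for i in range(3)]
m=(X>570)&(X<640)&(Y>-160)&(Y<-50)&(t['color'].min(-1)>120)&(Z>50)
m=cv2.morphologyEx(m.astype(np.uint8),cv2.MORPH_OPEN,np.ones((3,3)))>0
q=PT[m];print('soap top',m.sum(),cv2.minAreaRect(q[:,:2].astype(np.float32)))
for n,PP in(('s',P),('t',PT)):
    for nm,x0,x1,y0,y1 in(('cup',440,570,10,110),('chrome',440,500,-60,-10)):
        w=(PP[...,0]>x0)&(PP[...,0]<x1)&(PP[...,1]>y0)&(PP[...,1]<y1)&(PP[...,2]>60); q=PP[w]; print(n,nm,q.min(0).round(),q.max(0).round())
E
```

```text
soap scene 424 ((601.3135375976562, -100.56251525878906), (49.9788703918457, 78.63359832763672), 7.5033793449401855) [ 603.53963462 -102.39946794   62.73044327] [57.59104415 63.067696   66.18809431]
plate scene [ 345  168   47   38 1036] ((551.2487182617188, 208.58087158203125), (122.38832092285156, 121.01598358154297), 1.4106099605560303) 33.80585610986286
plate top [ 135  141   37   37 1209] ((553.5162353515625, 203.88400268554688), (130.23471069335938, 127.2142562866211), 1.736693024635315) 35.66964459662868
[[158, 162, 169], [161, 166, 169], [157, 163, 167], [156, 162, 166], [160, 162, 168], [156, 161, 166], [161, 166, 169], [158, 162, 168], [159, 165, 167], [158, 163, 168], [155, 162, 166], [156, 163, 167], [156, 161, 166], [161, 165, 170], [157, 160, 166], [158, 163, 169], [158, 162, 166], [159, 163, 168], [158, 161, 167], [158, 162, 168], [161, 165, 170], [156, 161, 167], [156, 162, 168], [158, 163, 169], [159, 164, 166]]
soap top 288 ((598.099853515625, -101.18898010253906), (47.44282531738281, 75.99942779541016), 7.019214630126953)
s cup [486.  17.  60.] [556.  89. 127.]
s chrome [455. -48.  62.] [500. -12. 134.]
t cup [483.  14.  60.] [552.  84. 131.]
t chrome [453. -50.  61.] [499. -11. 138.]
```

Request:
send_rows:
  series: "0.55 0.31 0 0 0 0;0.55 0.31 0 0 0 0;0.55 0.31 0 0 0 0;0.55 0.31 0 0 0 0;0 0 0 0 0 0"
  fingers: 0.8

```text
t: 2.6
eef_pos: [519.9, -112.4, 351.9]
tcp_rot: [-3.141, -0.0, 1.572]
ft_force: [0.1, -0.1, 0.1]
opening: 0.8
grip_force: 0.0
```

```bash
python3 - <<'E'
from h import *
d=cam('scene');save(d,'s1');P=cloud(d);s=env.state();print(s['eef_pos'].round(1),s['tcp_rot'].round(4))
a=cv2.resize(d['color'][110:310,170:430,::-1],(780,600),interpolation=cv2.INTER_CUBIC);cv2.imwrite('pics/s1c.png',a)
E
```

```text
[ 519.4 -113.3  351.9] [-3.1409e+00  2.0000e-04  1.5715e+00]
```

View pics/s1c.png

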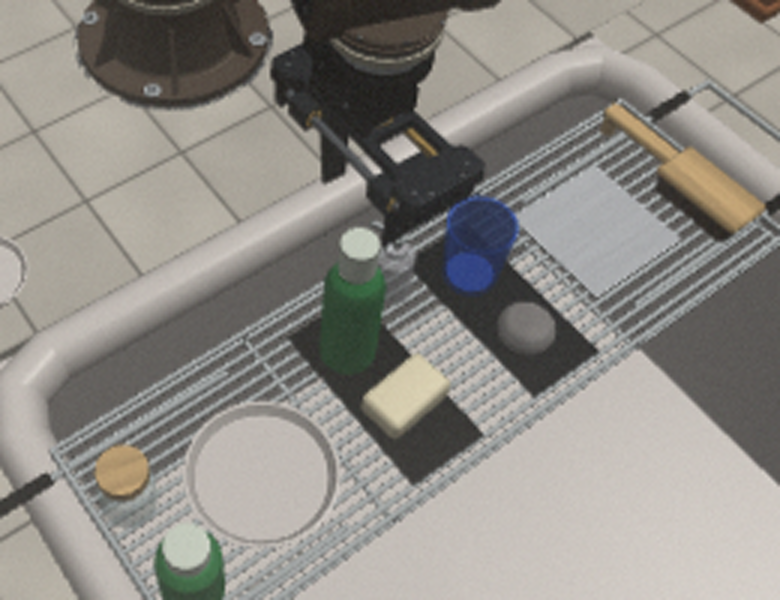

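The crop shows the open fingers above and astride the cap, which is at (360,245). Now a small centring correction, then descend and grip.

Request:
send_rows:
  series: "0.045 0.018 0.3 0 0 0;0 0 0.3 0 0 0;0 0 0.3 0 0 0;0 0 0.3 0 0 0;0 0 0.27 0 0 0"

```text
t: 3.28
eef_pos: [519.8, -112.0, 263.3]
tcp_rot: [-3.141, 0.0, 1.569]
ft_force: [-0.0, -0.8, 0.7]
opening: 0.801
grip_force: 0.0
```

Request:
send_rows:
  series: "0 0 0 0 0 0;0 0 0 0 0 0;0 0 0 0 0 0;0 0 0 0 0 0;0 0 0 0 0 0"
  fingers: 0.2

```text
t: 3.9
eef_pos: [520.4, -110.4, 264.3]
tcp_rot: [3.141, 0.0, 1.57]
ft_force: [-0.6, 0.7, 2.3]
opening: 0.375
grip_force: 30.0
```

Request:
send_rows:
  series: "0 0 -0.2 0 0 0;0 0 -0.5 0 0 0;0 0 -0.6 0 0 0;0 0 -0.6 0 0 0;0 0 -0.3 0 0 0"

```text
t: 4.53
eef_pos: [520.3, -110.3, 398.5]
tcp_rot: [3.139, 0.001, 1.57]
ft_force: [-1.3, 0.1, -4.5]
opening: 0.375
grip_force: 30.0
```

Request:
send_rows:
  series: "0.2 0.02 0 0 0 0;0.35 0.05 0 0 0 0;0.5 0.05 0 0 0 0;0.5 0.05 0 0 0 0;0.5 0.05 0 0 0 0"

```text
t: 5.15
eef_pos: [533.3, 14.2, 394.9]
tcp_rot: [-3.14, -0.0, 1.57]
ft_force: [0.3, 0.2, -2.7]
opening: 0.376
grip_force: 30.0
```

Request:
send_rows:
  series: "0.5 0.05 0 0 0 0;0.5 0.05 0 0 0 0;0.5 0.05 0 0 0 0;0.5 0.05 0 0 0 0;0.5 0.05 0 0 0 0"

```text
t: 5.78
eef_pos: [548.2, 164.2, 394.8]
tcp_rot: [-3.14, 0.0, 1.571]
ft_force: [-0.1, -0.3, -3.2]
opening: 0.372
grip_force: 30.0
```

Request:
send_rows:
  series: "0.4 0.03 0 0 0 0;0.22 0.02 0 0 0 0;0.1 0 0 0 0 0;0 0 0 0 0 0;0 0 0 0 0 0"

```text
t: 6.4
eef_pos: [551.8, 205.1, 396.0]
tcp_rot: [-3.142, 0.0, 1.57]
ft_force: [0.3, 0.8, -4.0]
opening: 0.377
grip_force: 30.0
```

```bash
python3 - <<'E'
from h import *
d=cam('scene');s=env.state();print(s['eef_pos'].round(1),s['tcp_rot'].round(4),s['opening'],s['grip_force'],s['ft_force'].round(1))
a=cv2.resize(d['color'][60:260,250:510,::-1],(780,600),interpolation=cv2.INTER_CUBIC);cv2.imwrite('pics/s2c.png',a)
E
```

```text
[551.8 205.1 396.1] [3.1415e+00 2.0000e-04 1.5694e+00] 0.3737292229796307 29.997619092464447 [ 0.2  0.  -3.7]
```

View pics/s2c.png

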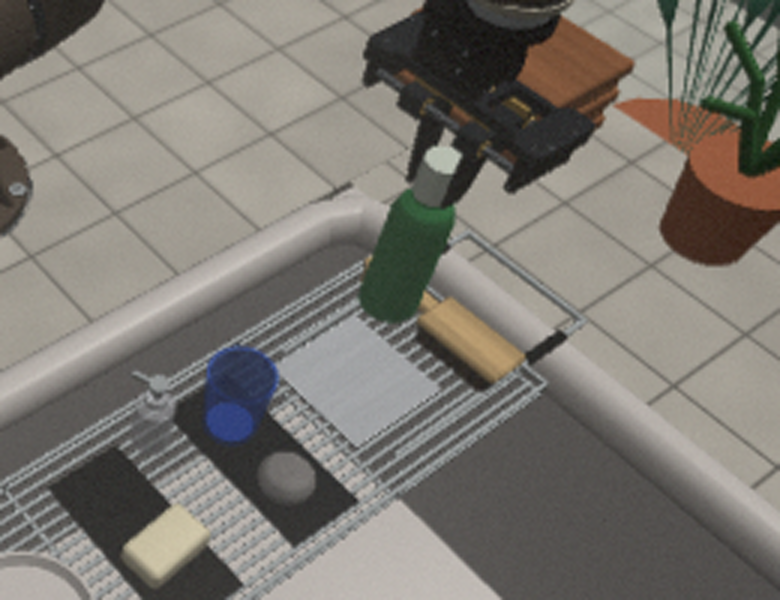

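The bottle at crop (440,160)-(395,300) hangs over the plate at (360,380). It looks leaned, which may only be perspective, so I'll measure the tilt.

```bash
python3 - <<'E'
from h import *
def tilt(d,P,x,y,zr):
    R=np.array(d['R']);t=np.array(d['t']);C=-R.T@t
    hs=cv2.cvtColor(d['color'],cv2.COLOR_RGB2HSV)
    m=(hs[...,0]>50)&(hs[...,0]<85)&(hs[...,1]>80)&(abs(P[...,0]-x)<80)&(abs(P[...,1]-y)<80)&(P[...,2]>zr[0])&(P[...,2]<zr[1])
    q=P[m]; k=np.array([C[0]-x,C[1]-y]);k/=np.linalg.norm(k); n=np.array([-k[1],k[0]])
    lat=(q[:,:2]-[x,y])@n; dep=(q[:,:2]-[x,y])@k
    for lo in np.arange(zr[0],zr[1],20):
        s=(q[:,2]>=lo)&(q[:,2]<lo+20)
        if s.sum()>10: print(int(lo),s.sum(),'lat mid',((lat[s].min()+lat[s].max())/2).round(1),'width',np.ptp(lat[s]).round(0),'near',np.percentile(dep[s],90).round(1))
    print('n',n.round(2))
d=cam('scene');tilt(d,cloud(d),551.8,205.1,(160,290))
print('before');d0=dict(np.load('/tmp/scene0.npz'));tilt(d0,np.load('/tmp/Pscene.npy'),520.5,-110.5,(35,160))
E
```

```text
280 12 lat mid 7.0 width 42.0 near 27.7
n [0.87 0.49]
before
155 11 lat mid 5.7 width 43.0 near 24.9
n [0.68 0.73]
```

```bash
cat >> h.py <<'E'
def tilt(d,P,x,y,zr):
    R=np.array(d['R']);t=np.array(d['t']);C=-R.T@t; c=d['color'].astype(int)
    m=(c[...,1]>c[...,0]+12)&(c[...,1]>c[...,2]+6)&(abs(P[...,0]-x)<80)&(abs(P[...,1]-y)<80)&(P[...,2]>zr[0])&(P[...,2]<zr[1])
    q=P[m]; k=np.array([C[0]-x,C[1]-y]);k/=np.linalg.norm(k); n=np.array([-k[1],k[0]])
    lat=(q[:,:2]-[x,y])@n; dep=(q[:,:2]-[x,y])@k
    for lo in np.arange(zr[0],zr[1],20):
        s=(q[:,2]>=lo)&(q[:,2]<lo+20)
        if s.sum()>10: print(int(lo),s.sum(),'lat mid',((lat[s].min()+lat[s].max())/2).round(1),'width',np.ptp(lat[s]).round(0),'near',np.percentile(dep[s],90).round(1))
    print('n',n.round(2),'zmin',q[:,2].min().round(1))
E
python3 - <<'E'
from h import *
d=cam('scene');tilt(d,cloud(d),551.8,205.1,(150,290))
print('before');d0=dict(np.load('/tmp/scene0.npz'));tilt(d0,np.load('/tmp/Pscene.npy'),520.5,-110.5,(25,160))
E
```

```text
170 90 lat mid 1.9 width 55.0 near 29.2
190 92 lat mid 1.8 width 54.0 near 29.2
210 111 lat mid 2.6 width 55.0 near 29.2
230 99 lat mid 1.8 width 57.0 near 29.2
250 109 lat mid 2.1 width 56.0 near 28.9
270 135 lat mid 1.7 width 57.0 near 29.1
n [0.87 0.49] zmin 168.5
before
25 22 lat mid 1.5 width 64.0 near 28.2
45 59 lat mid 2.7 width 53.0 near 29.2
65 66 lat mid 3.5 width 57.0 near 29.0
85 72 lat mid 1.8 width 56.0 near 28.9
105 69 lat mid 1.4 width 57.0 near 29.0
125 77 lat mid 2.3 width 53.0 near 29.1
145 79 lat mid 1.9 width 56.0 near 28.3
n [0.68 0.73] zmin 27.2
```

The bottle hangs vertical, so I'll lower it to the plate.

Request:
send_rows:
  series: "0 0 0.4 0 0 0;0 0 0.5 0 0 0;0 0 0.5 0 0 0;0 0 0.4 0 0 0;0 0 0.25 0 0 0"

```text
t: 7.18
eef_pos: [551.7, 205.4, 272.0]
tcp_rot: [-3.141, 0.0, 1.57]
ft_force: [-0.0, 0.0, -2.9]
opening: 0.376
grip_force: 30.0
```

Request:
send_rows:
  series: "0 0 0.05 0 0 0;0 0 0.03 0 0 0;0 0 0.02 0 0 0;0 0 0 0 0 0;0 0 0 0 0 0"

```text
t: 7.8
eef_pos: [551.8, 205.8, 267.3]
tcp_rot: [3.141, -0.0, 1.57]
ft_force: [-0.3, 0.7, -3.4]
opening: 0.373
grip_force: 30.0
```

Request:
send_rows:
  series: "0 0 0.02 0 0 0;0 0 0.02 0 0 0;0 0 0 0 0 0;0 0 0 0 0 0"

```text
t: 8.3
eef_pos: [551.8, 205.7, 264.6]
tcp_rot: [-3.142, 0.0, 1.57]
ft_force: [0.0, -0.6, -3.3]
opening: 0.372
grip_force: 30.0
```

Request:
send_rows:
  series: "0 0 0.015 0 0 0;0 0 0 0 0 0;0 0 0 0 0 0"

```text
t: 8.68
eef_pos: [551.9, 205.8, 264.4]
tcp_rot: [3.141, -0.0, 1.57]
ft_force: [-2.6, -0.3, 6.1]
opening: 0.373
grip_force: 30.0
```

Request:
send_rows:
  series: "0 0 0 0 0 0;0 0 0 0 0 0;0 0 0 0 0 0;0 0 0 0 0 0"
  fingers: 0.8

```text
t: 9.18
eef_pos: [551.8, 205.7, 263.6]
tcp_rot: [-3.142, 0.0, 1.57]
ft_force: [-0.1, 0.2, -0.5]
opening: 0.737
grip_force: 0.0
```

Request:
send_rows:
  series: "0 0 -0.3 0 0 0;0 0 -0.4 0 0 0;0 0 -0.4 0 0 0;0 0 -0.4 0 0 0;0 0 0 0 0 0"

```text
t: 9.8
eef_pos: [552.1, 205.8, 355.1]
tcp_rot: [3.139, -0.001, 1.57]
ft_force: [-0.7, 0.8, -1.0]
opening: 0.801
grip_force: 0.0
```

Request:
send_rows:
  series: "-0.6 0.1 0 0 0 0;-0.85 0.13 0 0 0 0;-0.85 0.13 0 0 0 0;-0.85 0.13 0 0 0 0;-0.85 0.13 0 0 0 0"

```text
t: 10.42
eef_pos: [588.7, -35.9, 352.5]
tcp_rot: [-3.14, -0.0, 1.57]
ft_force: [0.3, 0.0, -0.5]
opening: 0.801
grip_force: 0.0
```

Request:
send_rows:
  series: "-0.7 0.11 0 0 0 0;-0.41 0.06 0 0 0 0;0 0 0 0 0 -0.7;0 0 0 0 0 0;0 0 0 0 0 0"
  fingers: 0.9

```text
t: 11.05
eef_pos: [598.9, -100.6, 353.2]
tcp_rot: [-3.141, -0.0, 1.69]
ft_force: [-0.6, -0.0, 0.5]
opening: 0.899
grip_force: 0.0
```

```bash
python3 - <<'E'
from h import *
d=cam('scene');P=cloud(d);s=env.state();print(s['eef_pos'].round(1),s['tcp_rot'].round(4),s['opening'])
X,Y,Z=[P[...,i] for i in range(3)]
m=(X>560)&(X<650)&(Y>-160)&(Y<-50)&(Z>54)&(Z<75);print(m.sum(),cv2.minAreaRect(P[m][:,:2].astype(np.float32)))
m=(X>560)&(X<650)&(Y>-160)&(Y<-50)&(Z>61)&(Z<75);print(m.sum(),cv2.minAreaRect(P[m][:,:2].astype(np.float32)))
tilt(d,P,551.9,205.8,(25,170))
cv2.imwrite('pics/s3c.png',cv2.resize(d['color'][110:310,200:460,::-1],(780,600)))
E
```

```text
[ 599.  -100.5  353.3] [-3.1411e+00 -1.0000e-04  1.6909e+00] 0.9041698236676314
424 ((601.6140747070312, -99.46408081054688), (50.15755081176758, 81.48930358886719), 8.526999473571777)
342 ((602.3150634765625, -100.54074096679688), (49.42929458618164, 76.75593566894531), 5.064269065856934)
25 23 lat mid 5.9 width 46.0 near 28.7
45 62 lat mid 1.9 width 56.0 near 29.2
65 75 lat mid 0.8 width 55.0 near 29.4
85 79 lat mid 1.2 width 57.0 near 28.8
105 81 lat mid 1.6 width 57.0 near 29.1
125 86 lat mid 1.0 width 56.0 near 28.8
145 118 lat mid 1.6 width 56.0 near 28.2
165 38 lat mid 2.0 width 47.0 near 24.0
n [0.87 0.48] zmin 36.8
```

View pics/s3c.png

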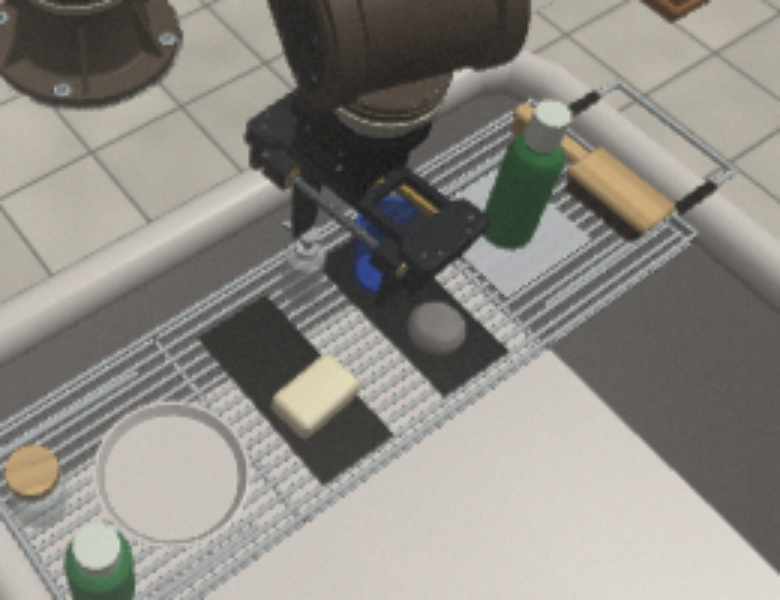

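The bottle stands upright on the plate at (520,200) in the crop, and the soap at (315,395) is clear. Descending onto the soap.

Request:
send_rows:
  series: "0 0.015 0.6 0 0 0;0 0 0.8 0 0 0;0 0 0.8 0 0 0;0 0 0.6 0 0 0;0 0 0.4 0 0 0"

```text
t: 11.72
eef_pos: [599.6, -100.3, 159.9]
tcp_rot: [-3.14, -0.001, 1.691]
ft_force: [1.0, 0.7, 0.3]
opening: 0.903
grip_force: 0.0
```

Request:
send_rows:
  series: "0 0 0.35 0 0 0;0 0 0.25 0 0 0;0 0 0.12 0 0 0;0 0 0 0 0 0;0 0 0 0 0 0"

```text
t: 12.35
eef_pos: [600.2, -100.9, 119.2]
tcp_rot: [3.141, 0.0, 1.692]
ft_force: [-0.8, -0.4, -0.5]
opening: 0.9
grip_force: 0.0
```

Request:
send_rows:
  series: "0 0 0 0 0 0;0 0 0 0 0 0;0 0 0 0 0 0;0 0 0 0 0 0;0 0 0 0 0 0"
  fingers: 0.35

```text
t: 12.98
eef_pos: [599.9, -100.8, 118.6]
tcp_rot: [3.142, 0.0, 1.692]
ft_force: [-0.5, 0.5, 0.6]
opening: 0.527
grip_force: 30.0
```

Request:
send_rows:
  series: "0 0 -0.2 0 0 0;0 0 -0.4 0 0 0;0 0 -0.4 0 0 0;0 0 -0.2 0 0 0;0 0 0 0 0 0"

```text
t: 13.6
eef_pos: [600.0, -100.8, 191.3]
tcp_rot: [3.14, 0.001, 1.692]
ft_force: [-0.6, 0.6, -1.6]
opening: 0.521
grip_force: 30.0
```

```bash
python3 - <<'E'
from h import *
for n in('top','scene'):
    d=dict(np.load('/tmp/'+n+'0.npz'));P=np.load('/tmp/P'+n+'.npy');g=cv2.cvtColor(d['color'],cv2.COLOR_RGB2HSV)
    f=cv2.GaussianBlur(d['color'],(3,3),0).astype(int)
    m=((f.max(-1)-f.min(-1)<22)&(abs(P[...,0]-585)<90)&(abs(P[...,1]+262)<90)&(f.min(-1)>175)&(P[...,2]>30)).astype(np.uint8) 
    m=cv2.morphologyEx(m,cv2.MORPH_OPEN,cv2.getStructuringElement(cv2.MORPH_ELLIPSE,(9,9)))
    k,l,s,c=cv2.connectedComponentsWithStats(m);i=1+np.argmax(s[1:,4]);q=P[l==i]
    print(n,s[i],cv2.minEnclosingCircle(q[:,:2].astype(np.float32)),(q.max(0)+q.min(0))/2,np.ptp(q,0),np.median(q[:,2]))
E
```

```text
Traceback (most recent call last):
ValueError: attempt to get argmax of an empty sequence
```

```bash
python3 - <<'E'
from h import *
from scipy.optimize import least_squares
for n in('top','scene'):
    P=np.load('/tmp/P'+n+'.npy'); q=P.reshape(-1,3); c=np.array([585.,-261.])
    r=np.linalg.norm(q[:,:2]-c,axis=1); q=q[(r<85)&(r>60)&(q[:,2]>43)&(q[:,2]<54)]
    s=least_squares(lambda p:np.linalg.norm(q[:,:2]-p[:2],axis=1)-p[2],[585,-261,72],loss='soft_l1').x; print(n,len(q),s.round(1))
E
```

```text
top 281 [ 582.7 -263.1   70.1]
scene 324 [ 586.4 -260.3   71. ]
```

Request:
send_rows:
  series: "-0.3 -0.065 0 0 0 0;-0.5 -0.11 0 0 0 0;-0.6 -0.13 0 0 0 0;-0.6 -0.13 0 0 0 0;-0.4 -0.085 0 0 0 0"

```text
t: 14.22
eef_pos: [585.7, -249.9, 189.6]
tcp_rot: [-3.14, -0.001, 1.691]
ft_force: [-0.5, 0.7, -0.3]
opening: 0.52
grip_force: 30.0
```

Request:
send_rows:
  series: "-0.23 -0.05 0 0 0 0;0 0 0 0 0 0;0 0 0.3 0 0 0;0 0 0.4 0 0 0;0 0 0.2 0 0 0"

```text
t: 14.85
eef_pos: [584.8, -260.3, 134.5]
tcp_rot: [-3.14, -0.001, 1.694]
ft_force: [0.2, -0.2, -1.8]
opening: 0.525
grip_force: 30.0
```

Request:
send_rows:
  series: "0 0 0.15 0 0 0;0 0 0.05 0 0 0;0 0 0 0 0 0;0 0 0 0 0 0"

```text
t: 15.35
eef_pos: [585.3, -261.7, 125.1]
tcp_rot: [3.141, 0.001, 1.692]
ft_force: [0.1, 0.2, -0.4]
opening: 0.524
grip_force: 30.0
```

Request:
send_rows:
  series: "0 0 0.03 0 0 0;0 0 0.02 0 0 0;0 0 0 0 0 0;0 0 0 0 0 0"

```text
t: 15.85
eef_pos: [585.1, -261.6, 121.6]
tcp_rot: [3.142, 0.0, 1.692]
ft_force: [1.2, -0.6, -0.7]
opening: 0.525
grip_force: 30.0
```

Request:
send_rows:
  series: "0 0 0.015 0 0 0;0 0 0 0 0 0;0 0 0 0 0 0"

```text
t: 16.23
eef_pos: [585.1, -261.6, 120.6]
tcp_rot: [3.142, 0.0, 1.692]
ft_force: [0.2, 0.8, -1.1]
opening: 0.52
grip_force: 30.0
```

Request:
send_rows:
  series: "0 0 0.015 0 0 0;0 0 0 0 0 0;0 0 0 0 0 0"

```text
t: 16.6
eef_pos: [585.1, -261.6, 120.6]
tcp_rot: [3.141, 0.0, 1.693]
ft_force: [-2.3, 1.1, 8.3]
opening: 0.519
grip_force: 30.0
```

```bash
python3 - <<'E'
from h import *
d=cam('scene');s=env.state();print(s['ft_force'].round(1),s['eef_pos'])
cv2.imwrite('pics/s4c.png',cv2.resize(d['color'][180:340,150:360,::-1],(780,594),interpolation=cv2.INTER_CUBIC))
E
```

```text
[-3.2  0.8  7.7] [ 585.10616722 -261.58722575  120.59766554]
```

View pics/s4c.png

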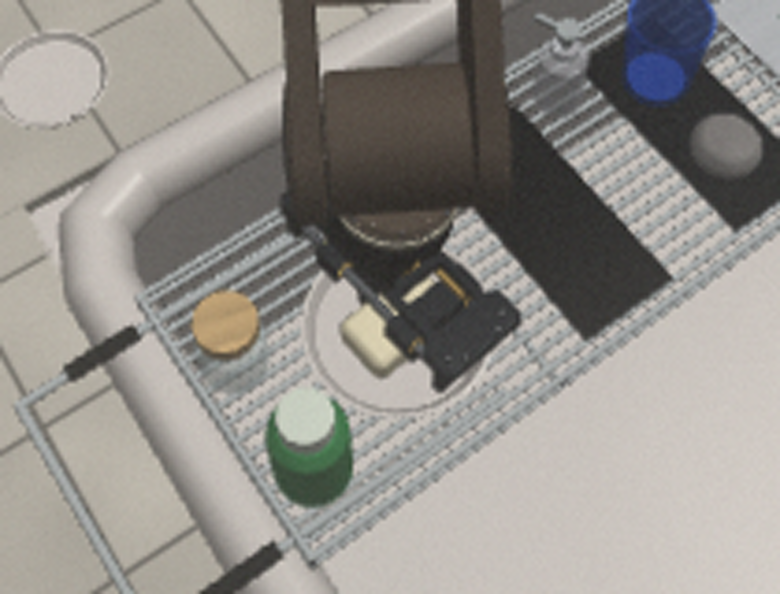

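The soap at crop (375,335) is on the dish floor, with 8 N of contact. I'll open the fingers partly and rise.

Request:
send_rows:
  series: "0 0 0 0 0 0;0 0 0 0 0 0;0 0 0 0 0 0"
  fingers: 0.7

```text
t: 17.02
eef_pos: [585.1, -261.6, 119.6]
tcp_rot: [3.142, 0.0, 1.692]
ft_force: [0.7, -0.1, -0.3]
opening: 0.697
grip_force: 0.0
```

Request:
send_rows:
  series: "0 0 -0.3 0 0 0;0 0 -0.6 0 0 0;0 0 -0.9 0 0 0;0 0 -1 0 0 0;0 0 -1 0 0 0"

```text
t: 17.65
eef_pos: [584.6, -261.3, 351.2]
tcp_rot: [3.141, 0.001, 1.692]
ft_force: [-0.3, 0.1, -0.1]
opening: 0.7
grip_force: 0.0
```

Request:
send_rows:
  series: "0 0 -0.1 0 0 0.7;0 0 0 0 0 0;0 0 0 0 0 0"
  fingers: 0.8

```text
t: 18.02
eef_pos: [584.8, -261.4, 353.3]
tcp_rot: [-3.141, -0.0, 1.573]
ft_force: [0.0, -0.1, 0.6]
opening: 0.799
grip_force: 0.0
```

```bash
python3 - <<'E'
from h import *
s=env.state();print(s['eef_pos'].round(1),s['tcp_rot'].round(4))
for n in('scene','top'):
    d=cam(n);P=cloud(d);X,Y,Z=[P[...,i] for i in range(3)]
    w=(abs(X-585)<60)&(abs(Y+261)<60)&(Z>54)&(Z<75);print(n,'soap',w.sum(),cv2.minAreaRect(P[w][:,:2].astype(np.float32)) if w.sum() else '')
    q=P.reshape(-1,3); q=q[(abs(q[:,0]-552)<30)&(abs(q[:,1]-206)<30)&(q[:,2]>212)&(q[:,2]<235)]; print('cap',len(q),q.mean(0).round(1),((q.max(0)+q.min(0))/2).round(1))
    if n=='scene': cv2.imwrite('pics/s5c.png',cv2.resize(d['color'][110:350,170:460,::-1],(725,600),interpolation=cv2.INTER_CUBIC))
    P0=np.load('/tmp/P'+n+'.npy').reshape(-1,3);q=P0[(abs(P0[:,0]-520)<30)&(abs(P0[:,1]+110)<30)&(P0[:,2]>212)&(P0[:,2]<235)];print('cap0',len(q),q.mean(0).round(1),((q.max(0)+q.min(0))/2).round(1))
E
```

```text
[ 584.8 -261.4  353.3] [-3.1406e+00 -5.0000e-04  1.5727e+00]
scene soap 489 ((586.736572265625, -261.1076965332031), (50.61863327026367, 79.11202239990234), 6.5667572021484375)
cap 118 [555.6 202.6 220.4] [555.1 206.1 218.5]
cap0 135 [ 523.4 -111.5  220.9] [ 521.3 -110.5  219. ]
top soap 0 
cap 118 [549.6 201.2 222.9] [550.4 202.2 221.1]
cap0 115 [ 518.  -113.2  223.3] [ 518.2 -113.   220.9]
```

View pics/s5c.png

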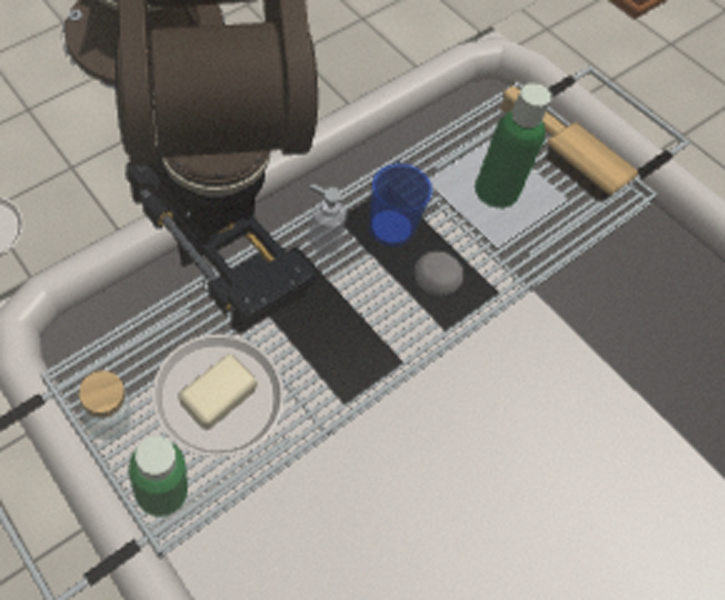

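The soap lies flat in the middle of the dish at crop (218,388), and the bottle stands upright at (520,150). Next I fetch the bottle.

Request:
send_rows:
  series: "0.6 -0.05 0 0 0 0;0.9 -0.06 0 0 0 0;0.9 -0.06 0 0 0 0;0.9 -0.06 0 0 0 0;0.9 -0.06 0 0 0 0"

```text
t: 18.75
eef_pos: [567.5, -7.9, 353.2]
tcp_rot: [-3.141, -0.0, 1.571]
ft_force: [0.4, 0.4, -0.2]
opening: 0.799
grip_force: 0.0
```

Request:
send_rows:
  series: "0.9 -0.06 0 0 0 0;0.9 -0.06 0 0 0 0;0.9 -0.06 0 0 0 0;0.6 -0.05 0 0 0 0;0.285 -0.03 0 0 0 0"

```text
t: 19.38
eef_pos: [552.0, 207.1, 353.0]
tcp_rot: [-3.14, 0.0, 1.573]
ft_force: [-0.4, -0.0, 0.8]
opening: 0.799
grip_force: 0.0
```

Request:
send_rows:
  series: "0 0 0 0 0 0;0 0 0 0 0 0;0 0 0 0 0 0"

```text
t: 19.75
eef_pos: [552.6, 204.4, 353.7]
tcp_rot: [3.142, 0.0, 1.569]
ft_force: [-0.6, 0.0, -0.2]
opening: 0.801
grip_force: 0.0
```

Request:
send_rows:
  series: "0.02 -0.01 0.3 0 0 0;0 0 0.4 0 0 0;0 0 0.4 0 0 0;0 0 0.28 0 0 0;0 0 0.1 0 0 0"

```text
t: 20.38
eef_pos: [551.8, 206.3, 264.2]
tcp_rot: [-3.141, 0.0, 1.57]
ft_force: [-0.5, 0.2, -0.0]
opening: 0.799
grip_force: 0.0
```

Request:
send_rows:
  series: "0 0 0 0 0 0;0 0 0 0 0 0;0 0 0 0 0 0;0 0 0 0 0 0;0 0 0 0 0 0"
  fingers: 0.2

```text
t: 21.0
eef_pos: [551.8, 206.7, 265.1]
tcp_rot: [3.141, 0.0, 1.57]
ft_force: [-1.1, -0.1, 0.7]
opening: 0.377
grip_force: 30.0
```

Request:
send_rows:
  series: "0 0 -0.2 0 0 0;0 0 -0.5 0 0 0;0 0 -0.6 0 0 0;0 0 -0.6 0 0 0;0 0 -0.3 0 0 0"

```text
t: 21.62
eef_pos: [551.7, 206.8, 399.5]
tcp_rot: [3.139, -0.001, 1.57]
ft_force: [1.2, -0.0, -3.4]
opening: 0.375
grip_force: 30.0
```

Request:
send_rows:
  series: "-0.2 -0.02 0 0 0 0;-0.35 -0.05 0 0 0 0;-0.5 -0.05 0 0 0 0;-0.5 -0.05 0 0 0 0;-0.5 -0.05 0 0 0 0"

```text
t: 22.25
eef_pos: [537.7, 81.5, 395.8]
tcp_rot: [-3.14, 0.0, 1.57]
ft_force: [-0.5, 0.5, -4.3]
opening: 0.374
grip_force: 30.0
```

Request:
send_rows:
  series: "-0.5 -0.05 0 0 0 0;-0.5 -0.05 0 0 0 0;-0.5 -0.05 0 0 0 0;-0.5 -0.05 0 0 0 0;-0.5 -0.05 0 0 0 0"

```text
t: 22.88
eef_pos: [522.3, -68.3, 395.9]
tcp_rot: [-3.14, -0.0, 1.569]
ft_force: [-0.4, -0.1, -3.1]
opening: 0.376
grip_force: 30.0
```

Request:
send_rows:
  series: "-0.4 -0.03 0 0 0 0;-0.22 -0.02 0 0 0 0;-0.1 0 0 0 0 0;0 0 0 0 0 0;0 0 0 0 0 0"

```text
t: 23.5
eef_pos: [520.4, -108.9, 396.9]
tcp_rot: [-3.142, -0.0, 1.571]
ft_force: [0.1, -0.6, -3.0]
opening: 0.376
grip_force: 30.0
```

```bash
python3 - <<'E'
from h import *
d=cam('scene');P=cloud(d);s=env.state();print(s['eef_pos'].round(1),s['tcp_rot'].round(4),s['opening'],s['ft_force'].round(1))
tilt(d,P,520.5,-110.5,(150,290))
E
```

```text
[ 520.4 -108.8  396.9] [-3.1415e+00 -1.0000e-04  1.5711e+00] 0.3724698238782469 [ 0.3  1.5 -3.3]
170 84 lat mid 3.1 width 54.0 near 28.4
190 86 lat mid 2.4 width 55.0 near 28.4
210 93 lat mid 1.1 width 56.0 near 28.4
230 102 lat mid 1.8 width 57.0 near 28.6
250 95 lat mid 2.4 width 56.0 near 28.5
270 127 lat mid 2.0 width 57.0 near 28.8
n [0.68 0.73] zmin 167.5
```

Request:
send_rows:
  series: "-0.01 0 0.4 0 0 0;0 0 0.5 0 0 0;0 0 0.5 0 0 0;0 0 0.4 0 0 0;0 0 0.25 0 0 0"

```text
t: 24.18
eef_pos: [520.4, -109.5, 273.0]
tcp_rot: [-3.141, -0.0, 1.571]
ft_force: [0.3, 0.7, -3.6]
opening: 0.373
grip_force: 30.0
```

Request:
send_rows:
  series: "0 0 0.05 0 0 0;0 0 0.03 0 0 0;0 0 0.03 0 0 0;0 0 0 0 0 0;0 0 0 0 0 0"

```text
t: 24.8
eef_pos: [520.4, -110.1, 267.6]
tcp_rot: [3.141, 0.0, 1.57]
ft_force: [0.1, 0.7, -3.0]
opening: 0.375
grip_force: 30.0
```

Request:
send_rows:
  series: "0 0 0.02 0 0 0;0 0 0 0 0 0;0 0 0 0 0 0"

```text
t: 25.18
eef_pos: [520.4, -110.1, 266.1]
tcp_rot: [3.142, 0.0, 1.57]
ft_force: [0.3, 0.1, -3.7]
opening: 0.374
grip_force: 30.0
```

Request:
send_rows:
  series: "0 0 0.015 0 0 0;0 0 0 0 0 0;0 0 0 0 0 0"

```text
t: 25.55
eef_pos: [520.4, -110.0, 265.2]
tcp_rot: [-3.142, 0.0, 1.57]
ft_force: [-0.0, -0.3, -2.9]
opening: 0.37
grip_force: 30.0
```

Request:
send_rows:
  series: "0.005 0 0.01 0 0 0;0 0 0 0 0 0;0 0 0 0 0 0"

```text
t: 25.92
eef_pos: [520.5, -109.9, 265.1]
tcp_rot: [3.141, 0.001, 1.57]
ft_force: [-2.2, -0.9, 6.3]
opening: 0.375
grip_force: 30.0
```

Contact on the mat. I'll release, rise and back away.

Request:
send_rows:
  series: "0 0 0 0 0 0;0 0 0 0 0 0;0 0 0 0 0 0;0 0 0 0 0 0"
  fingers: 0.8

```text
t: 26.42
eef_pos: [520.4, -109.7, 264.5]
tcp_rot: [-3.142, 0.0, 1.57]
ft_force: [-0.5, 0.2, 0.2]
opening: 0.738
grip_force: 0.0
```

Request:
send_rows:
  series: "0 0 -0.3 0 0 0;0 0 -0.4 0 0 0;0 0 -0.5 0 0 0;0 0 -0.6 0 0 0;0 0 -0.2 0 0 0"

```text
t: 27.05
eef_pos: [520.6, -109.8, 386.3]
tcp_rot: [3.139, 0.001, 1.57]
ft_force: [-0.3, -0.8, -0.1]
opening: 0.801
grip_force: 0.0
```

Request:
send_rows:
  series: "-0.6 -0.3 0 0 0 0;-0.8 -0.4 0 0 0 0;-0.8 -0.4 0 0 0 0;-0.6 -0.3 0 0 0 0;-0.3 -0.1 0 0 0 0"

```text
t: 27.68
eef_pos: [429.3, -297.1, 383.8]
tcp_rot: [-3.141, -0.001, 1.568]
ft_force: [-0.2, 1.0, -0.2]
opening: 0.798
grip_force: 0.0
```

Request:
send_rows:
  series: "0 0 0 0 0 0;0 0 0 0 0 0;0 0 0 0 0 0;0 0 0 0 0 0"

```text
t: 28.18
eef_pos: [430.6, -295.0, 384.7]
tcp_rot: [3.141, 0.0, 1.571]
ft_force: [0.2, 1.1, -0.4]
opening: 0.798
grip_force: 0.0
```

```bash
python3 - <<'E'
from h import *
print(env.state()['qvel'].round(3))
d=cam('scene');P=cloud(d);tilt(d,P,520.5,-110.5,(25,160))
for Q in (P,np.load('/tmp/Pscene.npy')):
    q=Q.reshape(-1,3);q=q[(abs(q[:,0]-520)<30)&(abs(q[:,1]+110)<30)&(q[:,2]>212)&(q[:,2]<235)];print('cap',len(q),q.mean(0).round(1),((q.max(0)+q.min(0))/2).round(1))
X,Y,Z=[P[...,i] for i in range(3)]
w=(abs(X-585)<60)&(abs(Y+261)<60)&(Z>54)&(Z<75);print('soap',w.sum(),cv2.minAreaRect(P[w][:,:2].astype(np.float32)))
cv2.imwrite('pics/s6c.png',cv2.resize(d['color'][110:350,170:460,::-1],(725,600),interpolation=cv2.INTER_CUBIC))
E
```

```text
[-0.007  0.001  0.     0.     0.001 -0.002]
25 24 lat mid 5.3 width 56.0 near 29.3
45 65 lat mid 2.7 width 59.0 near 29.3
65 64 lat mid 3.6 width 57.0 near 29.2
85 68 lat mid 1.5 width 55.0 near 29.4
105 69 lat mid 0.8 width 56.0 near 29.0
125 74 lat mid 1.0 width 57.0 near 29.6
145 84 lat mid 1.3 width 56.0 near 28.5
n [0.68 0.73] zmin 30.6
cap 141 [ 523.7 -112.8  220.7] [ 522.4 -111.8  218.7]
cap 135 [ 523.4 -111.5  220.9] [ 521.3 -110.5  219. ]
soap 483 ((586.7081909179688, -261.16790771484375), (51.38237762451172, 78.58783721923828), 7.106443405151367)
```

View pics/s6c.png

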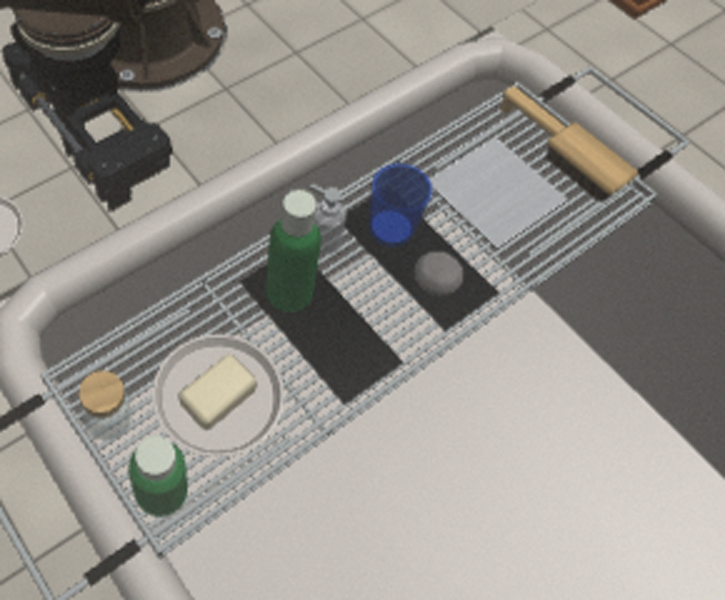

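The bottle is upright at (293,255) within about 1 mm of where it started, the soap is in the middle of the dish at (218,390), and the arm is clear.

```bash
python3 -c "
from cell import env
print(env.job_done())"
```

```text
the job is handed in; nothing more can be done
None
```

I handed the job in at about 28 s: the soap lies flat in the middle of the white dish, and the shampoo bottle is back upright within about 1 mm of where it started, having stayed upright at every check.

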